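# Set the inclined jaw gap with a gauge blade

## Robot

A 6-joint arm with a two-finger parallel gripper is mounted at the origin on a cart in front of the work surface, level with it; the furniture and walls round the work are solid. World frame = base frame: x ahead of the robot, y to its left, z up, the work surface at z = 0. Lengths are in mm, angles in rad, forces in N, time in s.
With the tool pointing down it reaches from about 250 to 800 mm from the base axis. Payload 3.9 kg.
Tool frame: the origin (TCP) lies midway between the tips of the shut fingers; the grasp point (between the pads) lies 19 mm behind it; z points along the fingers, y is the line along which they close (so a half turn about z gives the same grasp; the last joint's range is limited). The gripper opens to 85 mm and grips with 20 to 120 N. Pads are 22 mm wide; open, the fingers measure 114 mm over their backs; the gripper's body (76 mm by 85 mm) begins 54 mm behind the grasp point. The pads swing forward as they close: fully open they stand 13 mm farther back than shut.
Start: joints at [0, 0.26, -0.138, 1.173, 0, 1.571], TCP at [524.991, -0, 231.304] pointing down, gripper open.
Joint ranges: [-2.78, 2.78], [-0.83, 1.72], [-1.28, 1.37], [-1.9, 2.12], [-1.57, 1.48], [-3.14, 3.14]. Speed limits (rad/s): [2.57, 2.57, 3.14, 3.14, 3.14, 3.14].

## Interface

Orientations are given as [roll, pitch, yaw] about the fixed x, y, z axes, in that order (R = Rz(yaw) Ry(pitch) Rx(roll)).
In Python, from workcell import status, get_image, calibration, finish_job gives the robot as it stands.
- The arm moves only by the tool servo_tool, never from a script. Its arguments are lists of equal length, an entry for each row: "slide": the shift along the tool's x, y, z in units of 750 mm (1.0 is 750 mm), a list of three; "twist": the turn, a rotation vector about the tool's x, y, z in units of 1.5 rad (1.0 is 1.5 rad), a list of three. In form: {"slide": [[x, y, z], ...], "twist": [[ax, ay, az], ...]}. A call has 1 to 12 rows; each row shifts and turns the commanded pose from where the row before left it, along the tool's axes as they then stand; what a row does not reach is not made up. A row lasts 1/8 s, in which the tool goes at most 62.5 mm and 10.7 degrees, less where a joint would pass 70% of its speed; a pose out of reach is approached as far as the arm can. A call with a number of a shift or a turn outside -1 to 1 is refused whole. A call with a gripper value outside its range is refused whole. "hand" is the closure, from -1 (fully open) to 1 (shut), set as the call begins (left out, the last holds). The fingers move at their own pace and stop on an object; "force" is the grip in N (left out, the last holds). Time passes only in rows, so rows that do not move let the fingers close. It gives the time, the measured TCP pose, the force, the opening and the grip force at its end, in the units of the state.
- status.sense(): the state, without advancing time (a new reading comes with each control period).
- get_image(name): name is "scene" or "side" or "wrist"; returns the picture (420x560x3 uint8, red, green, blue); there is no depth.
- calibration(name): a dict with "intrinsics" (3x3 intrinsics, pixels), "dist" ([k1, k2, p1, p2, k3] as OpenCV has them; the pictures are not rectified), "rvec" (rotation vector, rad) and "tvec" (3), from world to camera coordinates, as OpenCV has them; the wrist camera has in their place "mount" (4x4, takes a point from camera to tool coordinates, whose origin is the TCP and whose axes are the flange's). Camera axes: x right, y down, z forward; pixel columns grow to the right and rows downward; lengths in mm; the calibration is good to about 2 mm. A picture is of the moment at which its call begins: read the wrist's pose just before it. calibration takes no time and is no camera call.
- finish_job(): hands the job in; it is judged then, once.
The state is a dict: "time": time; "joint_positions": joint angles; "qd": joint speeds; "tau": joint torques, N m; "tcp_pos": TCP position; "ee_rot": TCP orientation; "force": force on the tool from outside, world axes, zero at the start; "wrist_torque": the same for the moment, N m; "finger_gap": opening from 0.0 (shut) to 1.0 (fully open); "finger_force": force on a finger pad.
Only numpy, scipy, OpenCV 4.12 (cv2) and the standard library are available. Lean on these libraries where they do the work, as an engineer would, in place of code of your own. Each camera call takes 0.05 s, during which the arm holds its last target. There are 200 camera calls.

## Task

Set the gap of the inclined jaw fixture: take the gauge with the flat handle (the thin blade) from the rack and slide its blade into the leaning gap, along the slope, until its collar lies on the mouth. Then, with the blade standing fully in the gap, draw the post at the side so that the sliding jaw closes snugly on the blade, and leave the gauge held there. Work gently, never forcing the blade or squeezing it hard between the jaws, and leave the other gauge and the things around undisturbed.

Things in the scene. Friction and masses are not known exactly. Their poses are not given: they have to be found in the camera images.
- gauge: Gauge to use, upright in the rack at the start, 0.14 kg. Flat steel blade 5 mm thick (x), 30 mm wide (y), from z = -60 mm (tip, last 5 mm slightly tapered) to 0; steel collar 24 (x) x 50 mm (y), z = 0 to 8 mm; flat grey handle 14 mm thick (x), 24 mm wide (y), z = 8 to 70 mm. Origin: centre of the collar's underside, where the blade begins; z towards the handle.
- thick_gauge: The other gauge in the rack, not wanted: blade 8 mm thick and a round grey handle 22 mm across; otherwise the same size and the same frame.
- rack: Fixed open aluminium rack, 60 mm (x) x 200 mm (y), top at 80 mm, with slots 11 x 36 mm at y = -50 and +50 mm; in each a gauge hangs upright, collar resting on the top, its width along the rack's y. Either gauge may be in either slot. Origin: centre of the underside, z up.
- fixture: Fixed gap fixture: aluminium base 145 mm (x, -60 to +85) x 160 mm (y, -50 to +110), 14 mm high; two steel jaws and two cheeks enclose a gap that leans 30 degrees from vertical, its mouth towards -x. The jaw on the -x side is fixed (18 mm thick), that on the +x side slides. Parts reach 105 mm high. Origin: on the underside, below the mouth; z up.
- gap_mouth (a point): Centre of the gap's mouth, 85 mm above the fixture's origin. z points out along the gap's slope, y along its width (36 mm between cheeks), x across it: fixed jaw's face at x = -5.5 mm, sliding jaw's at +5.5 mm less 0.866 x joint value. Over 62 mm deep. Fixed jaw and cheeks end level with the mouth, sliding jaw 6 mm below. Gauge fully in: its collar on the mouth, its origin at z = 0 here.
- jaw (a joint): Travel of the sliding jaw in m: 0 fully open (gap 11 mm), 0.008 its end; it grows as the jaw slides level along the fixture's -x and closes. It starts between 0 and 0.0025 (gap at least 8.8 mm) and reads about 0.0069 when closed on the 5 mm blade. It stays where left (friction 3 N).
- jaw_post (a point): Top centre of the upright steel post that moves the sliding jaw: 14 mm across, free from 42 to 115 mm above the worktop, beside the gap at x = +64, y = +85 mm in the fixture's frame when open. Draw it along the fixture's -x (towards the robot) to close the jaw.
- bottle: Bystander: blue-capped white reagent bottle, 49 mm across, 85 mm tall. Origin: centre of its underside.
- beaker: Bystander: clear glass beaker, 80 mm across, 113 mm tall. Origin: centre of its underside.
- tape_roll: Bystander: roll of pale tape lying flat, 66 mm across, 19 mm high. Origin: centre of its underside.
- wipes: Bystander: green box of wipes, 62x115 mm, 60 mm high plus the wipe that sticks out. Origin: centre of its underside.
- notebook: Bystander: blue notebook lying flat, 210x158x12 mm. Origin: centre of its underside.
- marker: Bystander: white marker pen with a black cap, 135 mm long, 12 mm thick. Origin: centre of its underside.
- mouse: Bystander: black computer mouse, 107x64x40 mm. Origin: centre of its underside.

How it is judged:
By the outcome, as a careful person would: the job done as asked, in the order asked, and still so for the second after the job is handed in, with the robot touching nothing.
It also fails if it takes over 54 s, if anything falls off the work surface, if the arm or the gripper's body presses on something with over 40 N, if the wrist force passes 120 N, or if a joint passes its speed limit or range.

## Working session

There is one attempt and no reset: what is moved stays moved. The work goes in short steps, Python scripts to look and compute and a tool call to move; the robot and the scene stay as the last step left them, time stands still between calls to the robot, and variables do not carry over. Pictures are saved under pics/ and viewed, at most 10 in all, crops included, and the job is handed in when it is done.

Besides the shell and the picture viewer there is one more tool, called after "Emit:" as a command line: name --argument value ..., lists and objects as JSON in quotes. servo_tool: Moves the arm, as the interface text tells. Its arguments: {"type":"object","properties":{"slide":{"type":"array","items":{"type":"array","items":{"type":"number"}}},"twist":{"type":"array","items":{"type":"array","items":{"type":"number"}}},"hand":{"type":"number"},"force":{"type":"number"}},"required":["slide","twist"]}

```bash
mkdir -p pics; ls
python3 - <<'E'
from workcell import status,get_image,calibration
import cv2,numpy as np
ims=[get_image(n) for n in("scene","side","wrist")]
for n,i in zip(("scene","side","wrist"),ims): cv2.imwrite(f"pics/{n}0.png",i[:,:,::-1])
for n in("scene","side","wrist"):
    c=calibration(n); print(n,{k:np.round(v,4).tolist() for k,v in c.items()})
    if 'rvec' in c:
        R=cv2.Rodrigues(np.array(c['rvec'],float))[0]; print(-R.T@np.array(c['tvec']).ravel())
print(status.sense())
E
```

```text
pics
scene {'intrinsics': [[398.2793, 0.0, 281.289], [0.0, 398.2793, 207.6262], [0.0, 0.0, 1.0]], 'dist': [-0.1114, 0.0, 0.0, 0.0, 0.0], 'rvec': [2.3553, -0.6639, 0.2531], 'tvec': [-387.5428, 267.4329, 1534.9883]}
[ -94.03685335 -879.86459706 1339.73659012]
side {'intrinsics': [[397.2373, 0.0, 276.1423], [0.0, 397.2373, 217.5588], [0.0, 0.0, 1.0]], 'dist': [-0.0027, 0.0, 0.0, 0.0, 0.0], 'rvec': [2.0933, -0.5414, 0.2825], 'tvec': [-406.216, 201.5928, 1171.4322]}
[ -57.29833531 -962.12757796  805.5631583 ]
wrist {'intrinsics': [[335.9892, 0.0, 285.9066], [0.0, 335.9892, 207.4027], [0.0, 0.0, 1.0]], 'dist': [-0.0347, 0.0, 0.0, 0.0, 0.0], 'mount': [[-0.0015, -0.9462, -0.3236, 83.8023], [1.0, -0.0017, 0.0004, -0.3795], [-0.0009, -0.3236, 0.9462, -142.6506], [0.0, 0.0, 0.0, 1.0]]}
{'time': 0.15, 'joint_positions': array([ 1.00567124e-05,  2.60541437e-01, -1.39126867e-01,  1.17273654e+00,
        1.64071891e-05,  1.57080992e+00]), 'qd': array([ 3.84261623e-04, -4.19763935e-04,  3.63213834e-03, -3.77994910e-04,
        3.91044661e-04, -8.75525187e-06]), 'tau': array([-3.64596281e-05, -4.06005156e+01,  2.54166770e+01,  1.26235068e-02,
       -2.58195018e-05, -1.05726747e-05]), 'tcp_pos': array([5.24431600e+02, 1.05309212e-02, 2.30631305e+02]), 'ee_rot': array([-3.13998414e+00, -1.63853054e-05,  1.57079277e+00]), 'force': array([-0.36618896, -0.51267511, -1.0160627 ]), 'wrist_torque': array([-0.02272256,  0.03182915,  0.05772729]), 'finger_force': 0.0, 'finger_gap': 1.0002861375483507}
```

View pics/scene0.png

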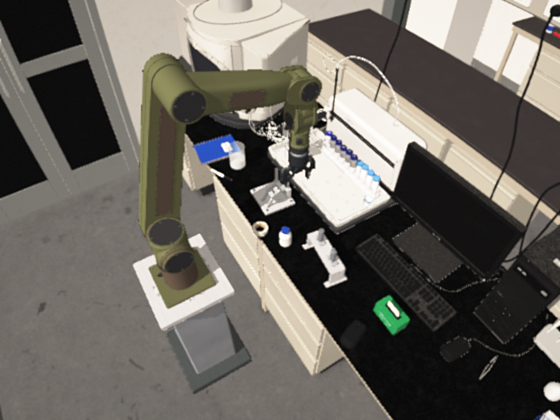

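View pics/side0.png

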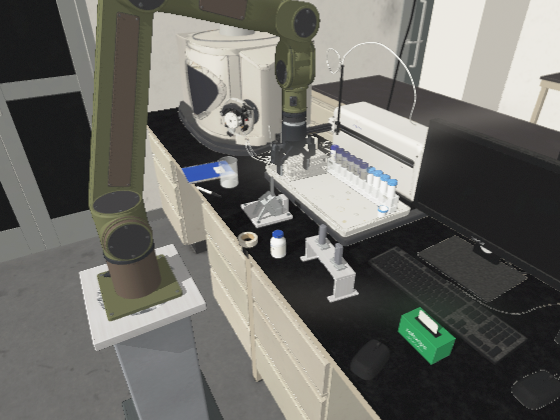

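View pics/wrist0.png

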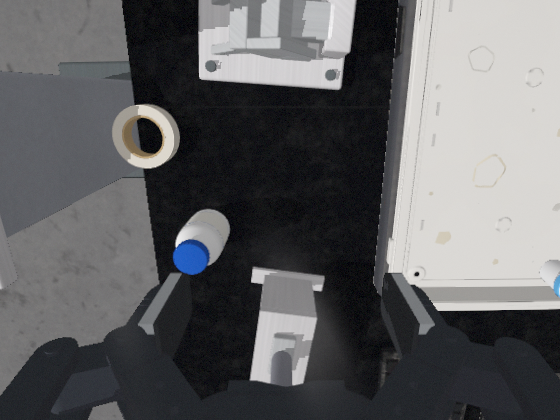

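The side and scene views show the rack at about (330,265) in side, with the fixture at (268,207) and the bottle at (278,243). In the wrist view the fixture is at the top (275,40) and the near rack end at (285,320). I'll move to see the rack fully.

Emit:
servo_tool --slide '[[-0.06, 0, -0.04], [-0.06, 0, -0.04], [-0.06, 0, -0.03], [0, 0, 0], [0, 0, 0]]' --twist '[[0, 0, 0], [0, 0, 0], [0, 0, 0], [0, 0, 0], [0, 0, 0]]'

```text
time: 0.78
tcp_pos: [524.6, -134.7, 313.1]
ee_rot: [-3.14, -0.001, 1.57]
force: [0.9, 0.5, 0.0]
finger_gap: 1.0
finger_force: 0.0
```

```bash
cat > h.py <<'E'
from workcell import status,get_image,calibration,finish_job
import cv2,numpy as np
from scipy.spatial.transform import Rotation as Ro
def snap(fn,name="wrist"):
    s=status.sense(); i=get_image(name); cv2.imwrite(f"pics/{fn}.png",i[:,:,::-1])
    np.savez(f"pics/{fn}.npz",p=s['tcp_pos'],e=s['ee_rot']); return i
def cam(fn,name="wrist"):
    c=calibration(name); K=np.array(c['intrinsics']);d=np.array(c['dist'])
    if name!="wrist":
        R=cv2.Rodrigues(np.array(c['rvec'],float))[0]; return K,d,R.T,-R.T@np.array(c['tvec']).ravel()
    z=np.load(f"pics/{fn}.npz"); R=Ro.from_euler('xyz',z['e']).as_matrix(); M=np.array(c['mount'])
    return K,d,R@M[:3,:3],R@M[:3,3]+z['p']
def rays(fn,px,name="wrist"):
    K,d,R,o=cam(fn,name); u=cv2.undistortPoints(np.array(px,float).reshape(-1,1,2),K,d).reshape(-1,2)
    return o,np.c_[u,np.ones(len(u))]@R.T
def onz(fn,px,z,name="wrist"):
    o,r=rays(fn,px,name); z=np.broadcast_to(z,len(r)); return o+r*((z-o[2])/r[:,2])[:,None]
def proj(fn,P,name="wrist"):
    K,d,R,o=cam(fn,name); return cv2.projectPoints(np.array(P,float).reshape(-1,1,3),cv2.Rodrigues(R.T)[0],-R.T@o,K,d)[0].reshape(-1,2)
def tri(a,b):  # lists of (fn,px,name)
    A=np.zeros((3,3));v=np.zeros(3)
    for fn,px,n in (a,b):
        o,r=rays(fn,[px],n); r=r[0]/np.linalg.norm(r); Q=np.eye(3)-np.outer(r,r); A+=Q; v+=Q@o
    return np.linalg.solve(A,v)
E
python3 -c "
from h import *
snap('w1');print(status.sense()['tcp_pos'])"
```

```text
[ 524.4470316  -134.18785313  312.84043536]
```

View pics/w1.png

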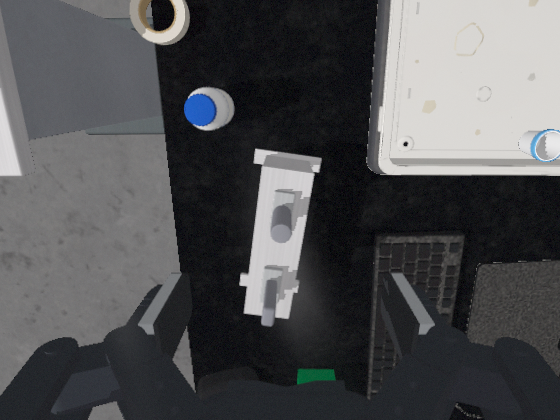

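The rack's top has corners near (262,165), (315,171), (289,318) and (245,313). The round handle is at (283,222), and the flat handle, the wanted gauge, is at (269,305). The bottle cap is at (202,109).

Run:
```python
from h import *
P=onz('w1',[(262,165),(315,171),(289,318),(245,313)],80);print(P.round(1),np.linalg.norm(P[0]-P[3]),np.linalg.norm(P[0]-P[1]))
print(onz('w1',[(270,318),(283,236),(202,109)],[150,150,85]).round(1))
i=cv2.imread('pics/w1.png');cv2.imwrite('pics/c1.png',cv2.resize(i[150:335,225:335],None,fx=3.2,fy=3.2,interpolation=cv2.INTER_CUBIC))
```

```text
[[ 497.1 -128.4   80. ]
 [ 557.3 -135.4   80. ]
 [ 527.9 -335.5   80. ]
 [ 469.4 -327.5   80. ]] 201.02018468462398 60.684588962204295
[[ 506.6 -282.5  150. ]
 [ 521.2 -185.3  150. ]
 [ 434.9  -66.6   85. ]]
```

View pics/c1.png

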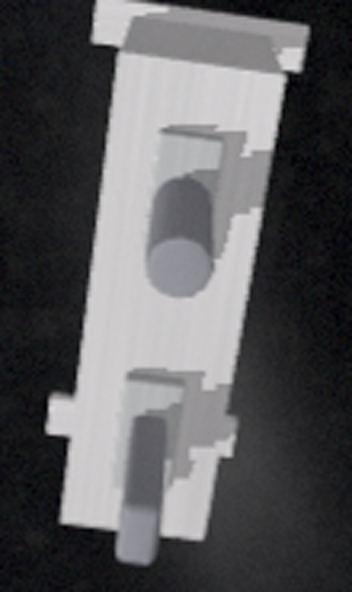

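The flat handle is clear at crop (137,535) and the rack measures 201 x 60 mm, matching the given size. Its yaw is about -0.142 and the slot is at (505.5,-281.5). I'll go above the gauge and then down.

Emit:
servo_tool --slide '[[-0.0655, -0.0084, 0.04], [-0.0655, -0.0084, 0.04], [-0.0655, -0.0084, 0.04], [0, 0, 0], [0, 0, 0], [0, 0, 0]]' --twist '[[0, 0, 0], [0, 0, 0], [0, 0, 0], [0, 0, 0.0947], [0, 0, 0], [0, 0, 0]]'

```text
time: 1.58
tcp_pos: [506.4, -281.2, 223.8]
ee_rot: [-3.141, -0.0, 1.433]
force: [-0.5, 0.1, 0.4]
finger_gap: 1.002
finger_force: 0.0
```

Run:
```python
from h import *
i=snap('w2');s=status.sense();print(s['tcp_pos'],s['ee_rot'],s['time'])
print(proj('w2',[[505.5,-281.5,150]]))
```

```text
[ 506.5734325  -281.25662316  224.08253635] [ 3.14116212e+00 -3.53921347e-06  1.43216327e+00] 1.625
[[285.24157707 221.38658669]]
```

View pics/w2.png

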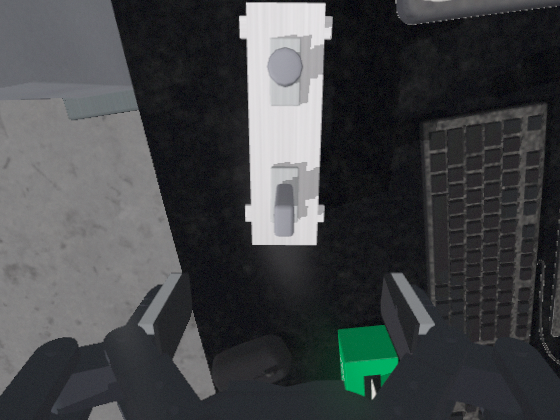

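The handle's top face is at about (284,220), against a predicted (285,221), so it is aligned. I'll go down and grip.

Emit:
servo_tool --slide '[[0, -0.001, 0.055], [0, 0, 0.055], [0, 0, 0.04], [0, 0, 0.0165], [0, 0, 0], [0, 0, 0]]' --twist '[[0, 0, 0], [0, 0, 0], [0, 0, 0], [0, 0, 0], [0, 0, 0], [0, 0, 0]]'

```text
time: 2.38
tcp_pos: [506.5, -282.7, 100.5]
ee_rot: [3.139, 0.001, 1.429]
force: [0.5, -0.6, 0.1]
finger_gap: 1.001
finger_force: 0.0
```

Emit:
servo_tool --slide '[[0, 0, 0], [0, 0, 0], [0, 0, 0], [0, 0, 0], [0, 0, 0], [0, 0, 0], [0, 0, 0], [0, 0, 0]]' --twist '[[0, 0, 0], [0, 0, 0], [0, 0, 0], [0, 0, 0], [0, 0, 0], [0, 0, 0], [0, 0, 0], [0, 0, 0]]' --hand 1 --force 40

```text
time: 3.38
tcp_pos: [505.4, -282.4, 99.1]
ee_rot: [3.141, 0.0, 1.429]
force: [0.3, -0.8, 1.6]
finger_gap: 0.16
finger_force: 42.2
```

Emit:
servo_tool --slide '[[0, 0, -0.03], [0, 0, -0.05], [0, 0, -0.06], [0, 0, -0.07], [0, 0, 0], [0, 0, 0]]' --twist '[[0, 0, 0], [0, 0, 0], [0, 0, 0], [0, 0, 0], [0, 0, 0], [0, 0, 0]]'

```text
time: 4.12
tcp_pos: [504.9, -282.0, 255.5]
ee_rot: [-3.14, -0.001, 1.429]
force: [-0.3, 0.5, -2.3]
finger_gap: 0.156
finger_force: 41.9
```

Run:
```python
from h import *
np.savez('pics/wrist0.npz',p=[524.43,0,230.63],e=[-3.13998,0,1.57079])
P=onz('wrist0',[(200,79),(341,89)],14);print(P.round(1),np.linalg.norm(P[0]-P[1]))
```

```text
[[437.6  97.6  14. ]
 [579.8  87.6  14. ]] 142.60259535346495
```

Emit:
servo_tool --slide '[[0.07, -0.011, 0], [0.07, -0.011, 0], [0.07, -0.011, 0], [0.07, -0.011, 0], [0.07, -0.011, 0], [0.07, -0.011, 0], [0, 0, 0], [0, 0, 0], [0, 0, 0]]' --twist '[[0, 0, 0], [0, 0, 0], [0, 0, 0], [0, 0, 0], [0, 0, 0], [0, 0, 0], [0, 0, -0.047], [0, 0, 0], [0, 0, 0]]'

```text
time: 5.25
tcp_pos: [500.2, 36.1, 255.2]
ee_rot: [-3.139, 0.0, 1.498]
force: [-0.4, 0.1, -0.6]
finger_gap: 0.159
finger_force: 41.9
```

Run:
```python
from h import *
i=snap('w3');s=status.sense();print(s['tcp_pos'],s['ee_rot'],s['time'])
```

```text
[500.44766401  35.90871335 255.51266056] [-3.13980077e+00  3.19127061e-04  1.49730669e+00] 5.3
```

View pics/w3.png

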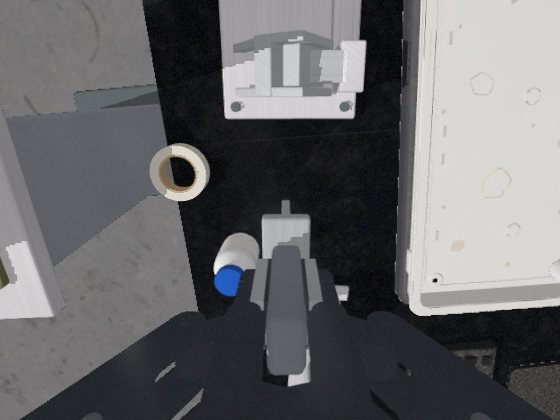

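The fixture's near base edge is at about row 118, columns 225-355, and the gap is around (290,65). The gauge hangs in the fingers at (287,300). I'll tilt 30° and look down the slope.

Emit:
servo_tool --slide '[[0.0236, -0.0374, 0.009], [0.0236, -0.0374, 0.009], [0.0236, -0.0374, 0.009], [0, 0, 0], [0, 0, 0], [0, 0, 0], [0, 0, 0], [0, 0, 0], [0, 0, 0]]' --twist '[[0, 0, 0], [0, 0, 0], [0, 0, 0], [-0.1164, 0, 0], [-0.1164, 0, 0], [-0.1164, 0, 0], [0, 0, 0], [0, 0, 0], [0, 0, 0]]'

```text
time: 6.42
tcp_pos: [424.1, 96.3, 238.8]
ee_rot: [2.615, -0.002, 1.498]
force: [0.4, 0.4, -0.7]
finger_gap: 0.162
finger_force: 41.9
```

Run:
```python
from h import *
i=snap('w4');s=status.sense();print(s['tcp_pos'],s['ee_rot'],s['time'],s['joint_positions'].round(2))
cv2.imwrite('pics/c4.png',cv2.resize(cv2.imread('pics/w4.png')[20:270,150:430],None,fx=2.4,fy=2.4,interpolation=cv2.INTER_CUBIC))
```

```text
[423.82594626  96.18132461 238.44084201] [ 2.61571208e+00 -1.45775190e-03  1.49788153e+00] 6.475 [ 0.39 -0.24 -0.78  0.55 -0.22  1.98]
```

View pics/c4.png

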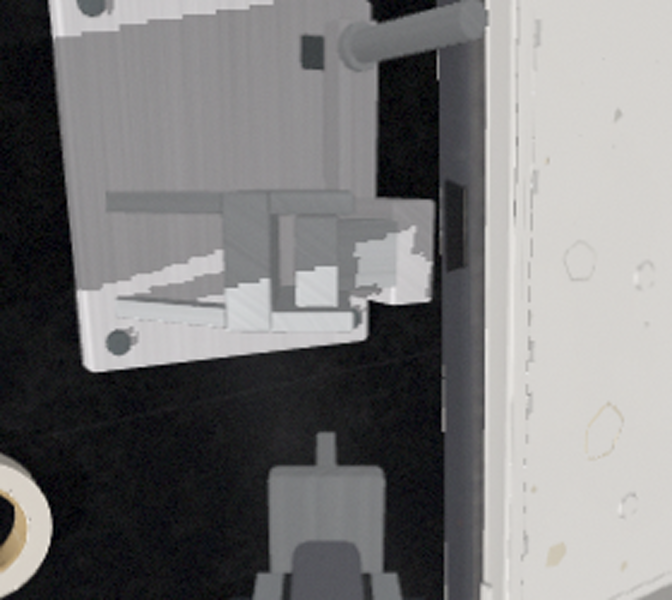

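The fixed jaw's top face lies at crop x 224-272, y 192-330. The gap runs from x 272 to 297, between the cheeks' inner edges at y 213 and 309. The post rises from (350,45) to (470,20), and the blade tip shows at (327,433) under the collar (268-385, 465).

```bash
python3 - <<'E'
from h import *
c=lambda *L:[(150+x/2.4,20+y/2.4) for x,y in L]
P=onz('w4',c((272,213),(272,309)),82.25);print('jaw edge',P.round(1),np.linalg.norm(P[0]-P[1]))
Q=onz('w4',c((224,192),(225,330)),73.25);print('outer',Q.round(1),np.linalg.norm(Q[0]-Q[1]))
B=onz('w4',c((92,371),(368,340)),14);print('base',B.round(1),np.linalg.norm(B[0]-B[1]))
d=P[0]-P[1];psi=-np.arctan2(d[0],d[1])
bd=B[1]-B[0];print('psi',psi,np.arctan2(bd[1],bd[0]))
# gauge in tool frame: nominal projections in crop px
z=np.load('pics/w4.npz');R=Ro.from_euler('xyz',z['e']).as_matrix()
T=np.array([[15,0,79],[15,-2.5,79],[15,2.5,79],[25,-12,11],[25,12,11]],float)
print(((proj('w4',z['p']+T@R.T)-[150,20])*2.4).round(1))
print('postTop',onz('w4',c((470,20)),115).round(1))
E
python3 - <<'E'
import cv2
i=cv2.imread('pics/w4.png')
a=cv2.resize(i[90:165,235:305],None,fx=7,fy=7,interpolation=cv2.INTER_CUBIC)
b=cv2.resize(i[195:270,255:315],None,fx=5,fy=7,interpolation=cv2.INTER_CUBIC)
cv2.imwrite('pics/c4b.png',cv2.hconcat([a,b]))
E
```

```text
jaw edge [[496.7 161.6  82.2]
 [493.2 126.   82.2]] 35.75254710875549
outer [[482.1 170.3  73.2]
 [476.5 119.2  73.2]] 51.408343847857545
base [[436.6  98.4  14. ]
 [579.7  87.2  14. ]] 143.59996508142763
psi -0.09767594651209822 -0.07834782584116207
[[326.8 426. ]
 [318.1 426. ]
 [335.5 426. ]
 [268.6 477.9]
 [386.1 477.8]]
postTop [[564.6 222.7 115. ]]
```

View pics/c4b.png

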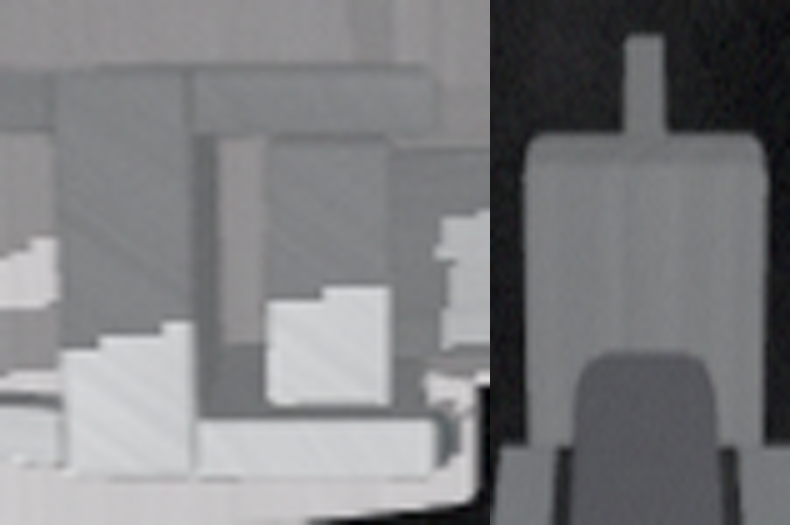

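The zoom shows the jaw edge running from (191,66) to (195,475), the cheeks' inner edges at y 135 and 418, the sliding jaw's edge at x≈266, the blade tip at (645,35) and the collar at x 524-767 with its underside edge at y 133.

Run:
```python
from h import *
c=lambda *L:[(235+x/7,90+y/7) for x,y in L]
E=onz('w4',c((190,66),(191,135),(195,418),(196,475)),82.25);print('edge',E.round(1),np.linalg.norm(E[1]-E[2]),np.linalg.norm(E[0]-E[3]))
O=onz('w4',c((57,70),(64,472)),73.25);print(O.round(1))
d=E[0]-E[3];d2=O[0]-O[1];print([-np.arctan2(v[0],v[1]) for v in(d,d2)])
ps=-0.085
Fx=np.array([np.cos(ps),np.sin(ps),0]);Fy=np.array([-np.sin(ps),np.cos(ps),0]);n=-.5*Fx+[0,0,.866];gx=.866*Fx+[0,0,.5]
m=(E[1]+E[2]+E[0]+E[3])/4; M=m+5.5*gx; print('mouth',M.round(1),'O-E dist',np.linalg.norm((O[0]+O[1])/2-m))
print('yaw-free origin check base left-near corner from M:', (M-60*Fx-50*Fy).round(1))
# sliding jaw edge at gap z=-6 -> x
o,r=rays('w4',c((266,270)));t=((M-6*n-o)@n)/(r@n);S=o+r*t[:,None];print('sliding x',((S-M)@gx).round(2))
# gauge in tool frame
z=np.load('pics/w4.npz');R=Ro.from_euler('xyz',z['e']).as_matrix()
o,r=rays('w4',[(286.1,200),(261.8,214.5),(310.4,214.5)])
ot=(o-z['p'])@R;rt=r@R
for k,zz in((0,79),(1,19),(2,19)): print((ot+rt[k]*(zz-ot[2])/rt[k,2]).round(2))
```

```text
edge [[496.3 169.7  82.2]
 [495.6 161.3  82.2]
 [492.6 125.2  82.2]
 [492.  117.6  82.2]] 36.1569230019691 52.20492873589164
[[481.9 170.3  73.2]
 [476.9 119.2  73.2]]
[np.float64(-0.08176439412625741), np.float64(-0.09715153194423085)]
mouth [498.9 143.   85. ] O-E dist 17.28537413798215
yaw-free origin check base left-near corner from M: [434.9  98.3  85. ]
sliding x [3.79]
[ 1.318e+01 -5.000e-02  7.900e+01]
[ 24.48 -12.6   19.  ]
[24.45 12.34 19.  ]
```

```bash
cat >> h.py <<'E'
ps=-0.082; M=np.array([498.9,143.,85.])
Fx=np.array([np.cos(ps),np.sin(ps),0]);Fy=np.array([-np.sin(ps),np.cos(ps),0]);up=np.array([0,0,1.])
c30,s30=np.sqrt(3)/2,.5
n=-s30*Fx+c30*up;gx=c30*Fx+s30*up
RT=np.c_[Fy,gx,-n]
def togo(s,x=-1.0,off=(-1.0,-0.05,19)):
    st=status.sense();R=Ro.from_euler('xyz',st['ee_rot']).as_matrix()
    T=M+gx*x+n*s-RT@np.array(off)
    print('slide',(R.T@(T-st['tcp_pos'])/750).round(4),'twist',(Ro.from_matrix(R.T@RT).as_rotvec()/1.5).round(4))
    g=st['tcp_pos']+R@np.array(off)-M
    print('gauge in gap x,y,z',[(g@a).round(2) for a in(gx,Fy,n)],'F tool',(R.T@st['force']).round(1),'t',st['time'])
E
python3 -c "
from h import *
togo(75)"
```

```text
slide [ 0.0713 -0.0213  0.0995] twist [ 0.0015 -0.0039  0.0048]
gauge in gap x,y,z [np.float64(15.24), np.float64(-53.7), np.float64(149.37)] F tool [-0.5 -1.1  1.5] t 6.475
```

Emit:
servo_tool --slide '[[0.0357, -0.0107, 0.03], [0.0357, -0.0107, 0.03], [0, 0, 0.0395], [0, 0, 0], [0, 0, 0]]' --twist '[[0.0015, -0.0039, 0.0048], [0, 0, 0], [0, 0, 0], [0, 0, 0], [0, 0, 0]]'

```text
time: 7.1
tcp_pos: [449.1, 147.1, 164.2]
ee_rot: [2.62, 0.001, 1.489]
force: [0.5, 0.1, -1.2]
finger_gap: 0.156
finger_force: 41.8
```

Run:
```python
from h import *
i=snap('w5');togo(50)
j=snap('s5','side')
p=proj('s5',[M],'side')[0].astype(int);print(p)
a=cv2.resize(i[100:400,150:430],(560,600));b=cv2.resize(j[p[1]-60:p[1]+40,p[0]-25:p[0]+15],(240,600),interpolation=cv2.INTER_CUBIC)
cv2.imwrite('pics/c5.png',cv2.hconcat([a,b])[:,:,::-1])
```

```text
slide [0.0012 0.0034 0.0332] twist [-0.0007  0.0002  0.0005]
gauge in gap x,y,z [np.float64(-3.51), np.float64(-0.86), np.float64(74.92)] F tool [ 0.2 -0.   1.2] t 7.15
[265 197]
```

View pics/c5.png

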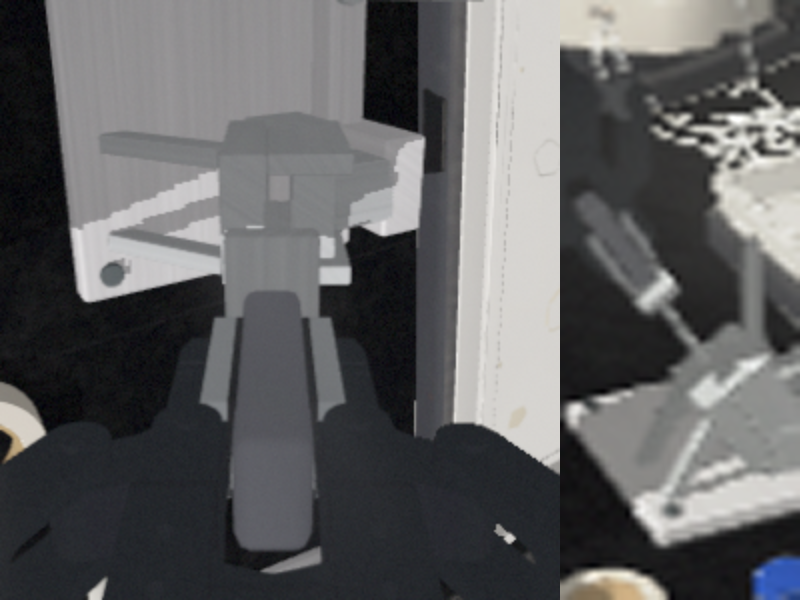

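The blade points at the gap mouth at crop (278,200), and the fixed jaw's edge is at x 268. The side view shows it aligned with the slope. I'll make the small correction, then descend.

Emit:
servo_tool --slide '[[0.0012, 0.0034, 0], [0, 0, 0], [0, 0, 0]]' --twist '[[-0.0007, 0, 0], [0, 0, 0], [0, 0, 0]]'

```text
time: 7.58
tcp_pos: [450.4, 147.8, 165.0]
ee_rot: [2.619, 0.001, 1.49]
force: [0.6, -0.2, -1.5]
finger_gap: 0.155
finger_force: 41.8
```

Run:
```python
from h import *
i=snap('w6');togo(55)
cv2.imwrite('pics/c6.png',cv2.resize(i[150:225,250:340],None,fx=8,fy=8,interpolation=cv2.INTER_CUBIC)[:,:,::-1])
f=lambda P:((proj('w6',P)-[250,150])*8).round(0).tolist()
print('fixed edge, sliding edge pred',f([M-5.5*gx+18*Fy,M-5.5*gx+5*Fy,M+3.8*gx-6*n+17*Fy]))
```

```text
slide [0.0003 0.0018 0.0262] twist [-0.0005  0.0003  0.0012]
gauge in gap x,y,z [np.float64(-2.32), np.float64(-0.24), np.float64(74.62)] F tool [ 0.4 -0.8  1.2] t 7.625
fixed edge, sliding edge pred [[253.0, 309.0], [254.0, 444.0], [354.0, 302.0]]
```

View pics/c6.png

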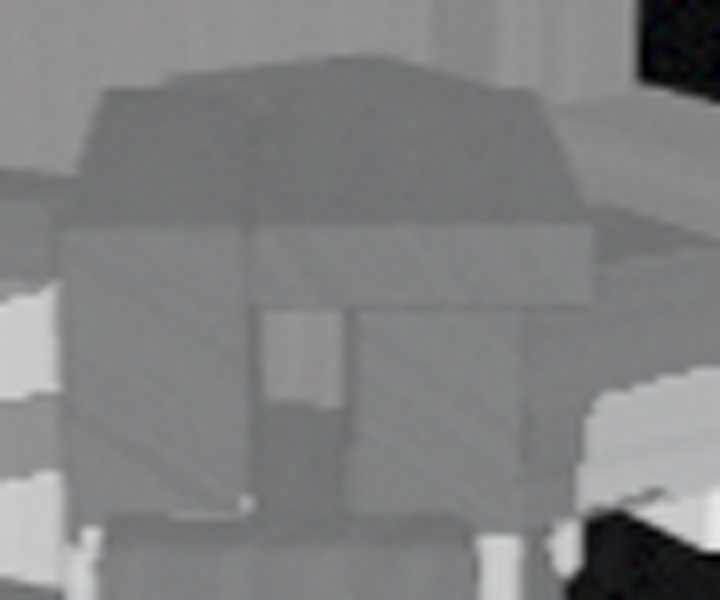

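Predicted edges match the picture to within 0.4 mm: the fixed edge is at x 250 and the sliding edge at x 350. I'll insert slowly.

Emit:
servo_tool --slide '[[0.0003, 0.0013, 0], [0, 0, 0.01], [0, 0, 0.012], [0, 0, 0.012], [0, 0, 0], [0, 0, 0]]' --twist '[[0, 0, 0], [0, 0, 0], [0, 0, 0], [0, 0, 0], [0, 0, 0], [0, 0, 0]]'

```text
time: 8.38
tcp_pos: [463.9, 146.7, 142.8]
ee_rot: [2.62, 0.002, 1.49]
force: [0.1, -0.5, -1.8]
finger_gap: 0.157
finger_force: 41.8
```

```bash
python3 -c "
from h import *
togo(30,-1.3)"
```

```text
slide [0.0002 0.0005 0.0249] twist [-0.001   0.0007  0.0013]
gauge in gap x,y,z [np.float64(-1.67), np.float64(-0.18), np.float64(48.7)] F tool [-0.5 -0.8  1.7] t 8.375
```

Emit:
servo_tool --slide '[[0.0002, 0.0004, 0.009], [0, 0, 0.009], [0, 0, 0.009], [0, 0, 0.009], [0, 0, 0], [0, 0, 0]]' --twist '[[-0.001, 0.0007, 0.0013], [0, 0, 0], [0, 0, 0], [0, 0, 0], [0, 0, 0], [0, 0, 0]]'

```text
time: 9.12
tcp_pos: [477.6, 145.8, 119.8]
ee_rot: [2.618, -0.0, 1.489]
force: [0.4, -0.6, -1.4]
finger_gap: 0.159
finger_force: 41.8
```

```bash
python3 -c "
from h import *
togo(5,-1.3)"
```

```text
slide [-0.0001 -0.0001  0.0225] twist [ 0.0002 -0.0002 -0.0001]
gauge in gap x,y,z [np.float64(-1.19), np.float64(0.09), np.float64(21.85)] F tool [-0.6 -0.3  1.4] t 9.125
```

Emit:
servo_tool --slide '[[0, 0, 0.008], [0, 0, 0.008], [0, 0, 0.0065], [0, 0, 0], [0, 0, 0]]' --twist '[[0, 0, 0], [0, 0, 0], [0, 0, 0], [0, 0, 0], [0, 0, 0]]'

```text
time: 9.75
tcp_pos: [486.1, 145.1, 105.2]
ee_rot: [2.618, -0.0, 1.489]
force: [0.2, -0.5, -1.0]
finger_gap: 0.157
finger_force: 41.8
```

Emit:
servo_tool --slide '[[0, 0, 0.002], [0, 0, 0.002], [0, 0, 0], [0, 0, 0]]' --twist '[[0, 0, 0], [0, 0, 0], [0, 0, 0], [0, 0, 0]]'

```text
time: 10.25
tcp_pos: [487.6, 145.1, 102.7]
ee_rot: [2.617, -0.0, 1.489]
force: [-0.2, 0.3, -0.9]
finger_gap: 0.157
finger_force: 41.8
```

Emit:
servo_tool --slide '[[0, 0, 0.0012], [0, 0, 0], [0, 0, 0]]' --twist '[[0, 0, 0], [0, 0, 0], [0, 0, 0]]'

```text
time: 10.62
tcp_pos: [488.0, 145.0, 101.9]
ee_rot: [2.618, -0.0, 1.489]
force: [1.0, -0.7, -1.7]
finger_gap: 0.16
finger_force: 41.8
```

```bash
python3 -c "
from h import *
togo(0,-1.3)"
```

```text
slide [-0.0002 -0.0002  0.0015] twist [ 0.0003 -0.0003 -0.    ]
gauge in gap x,y,z [np.float64(-1.16), np.float64(0.14), np.float64(1.12)] F tool [-0.6  0.1  2. ] t 10.625
```

Emit:
servo_tool --slide '[[0, 0, 0.001], [0, 0, 0], [0, 0, 0]]' --twist '[[0, 0, 0], [0, 0, 0], [0, 0, 0]]'

```text
time: 11.0
tcp_pos: [488.4, 145.0, 101.2]
ee_rot: [2.618, -0.0, 1.489]
force: [0.2, 0.1, -1.4]
finger_gap: 0.159
finger_force: 41.8
```

Emit:
servo_tool --slide '[[0, 0, 0.0007], [0, 0, 0], [0, 0, 0]]' --twist '[[0, 0, 0], [0, 0, 0], [0, 0, 0]]'

```text
time: 11.38
tcp_pos: [488.5, 144.9, 101.0]
ee_rot: [2.617, -0.0, 1.489]
force: [-4.6, 0.6, 6.3]
finger_gap: 0.158
finger_force: 43.0
```

```bash
python3 -c "
from h import *
togo(0,-1.3)"
```

```text
slide [-0.0001 -0.0002  0.0002] twist [ 0.0005 -0.0003  0.    ]
gauge in gap x,y,z [np.float64(-1.12), np.float64(0.1), np.float64(0.12)] F tool [ 0.2 -0.9 -7.8] t 11.375
```

Emit:
servo_tool --slide '[[0, 0, -0.0005], [0, -0.001, 0], [0, -0.001, 0], [0, 0, 0], [0, 0, 0]]' --twist '[[0, 0, 0], [0, 0, 0], [0, 0, 0], [0, 0, 0], [0, 0, 0]]'

```text
time: 12.0
tcp_pos: [487.3, 145.2, 100.4]
ee_rot: [2.617, -0.001, 1.489]
force: [0.6, 0.4, 0.3]
finger_gap: 0.162
finger_force: 42.2
```

```bash
python3 -c "
from h import *
togo(0,-3)"
```

```text
slide [-0.0004 -0.0006  0.0003] twist [ 0.0004 -0.0004 -0.    ]
gauge in gap x,y,z [np.float64(-2.54), np.float64(0.3), np.float64(0.21)] F tool [0.5 0.6 0. ] t 12.0
```

Emit:
servo_tool --slide '[[0, 0, 0], [0, 0, 0], [0, 0, 0], [0, 0, 0], [0, 0, 0]]' --twist '[[0, 0, 0], [0, 0, 0], [0, 0, 0], [0, 0, 0], [0, 0, 0]]' --hand 0

```text
time: 12.62
tcp_pos: [487.2, 145.1, 100.4]
ee_rot: [2.617, -0.0, 1.489]
force: [0.2, 0.2, -1.2]
finger_gap: 0.496
finger_force: 0.0
```

Emit:
servo_tool --slide '[[0, 0, -0.02], [0, 0, -0.05], [0, 0, -0.06], [0, 0, -0.05], [0, 0, 0], [0, 0, 0]]' --twist '[[0, 0, 0], [0, 0, 0], [0, 0, 0], [0, 0, 0], [0, 0, 0], [0, 0, 0]]'

```text
time: 13.38
tcp_pos: [419.7, 150.5, 216.7]
ee_rot: [2.618, -0.0, 1.489]
force: [0.1, 0.2, -1.0]
finger_gap: 0.498
finger_force: 0.0
```

Run:
```python
from h import *
i=snap('w7');togo(0)
cv2.imwrite('pics/c7.png',cv2.resize(i[0:250,150:430],None,fx=2.4,fy=2.4,interpolation=cv2.INTER_CUBIC)[:,:,::-1])
f=lambda P:((proj('w7',P)-[150,0])*2.4).round(0).tolist()
for x in (-3,-1): print('collar top corners',f([M+x*gx+8*n+a*gx+b*Fy for a in(-12,12) for b in(-25,25)]))
print('handle top',f([M-3*gx+70*n]))
O=M-85*up;print('post',f([O+(64-k)*Fx+85*Fy+115*up for k in(0,2)]))
```

```text
slide [0.0006 0.0037 0.1791] twist [-0.0006  0.0004  0.0002]
gauge in gap x,y,z [np.float64(-3.66), np.float64(-0.36), np.float64(134.34)] F tool [-0.4  0.9  0. ] t 13.425
collar top corners [[295.0, 525.0], [293.0, 396.0], [358.0, 525.0], [360.0, 396.0]]
collar top corners [[300.0, 525.0], [299.0, 396.0], [363.0, 525.0], [365.0, 396.0]]
handle top [[327.0, 520.0]]
post [[532.0, 223.0], [528.0, 223.0]]
```

View pics/c7.png

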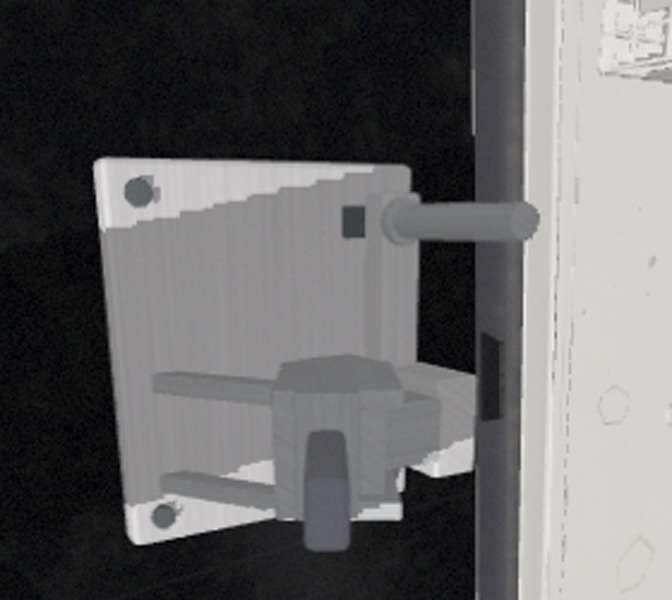

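The gauge stands in the gap: handle top at (326,515) against a predicted (327,520), collar at x 297-360. The post top is at about (526,222). Next I'll check how close the tray edge lies beyond the post.

Run:
```python
from h import *
W='wrist'
for a,b in ((('w1',(372,172),W),('wrist0',(376,292),W)),(('w1',(372,172),W),('w3',(402,303),W)),(('w3',(402,303),W),('wrist0',(376,292),W))):
    print(tri(a,b).round(0))
print('post top',onz('w7',[(150+526/2.4,222/2.4)],115).round(1))
# tray edge in w7: assume heights
print('tray edge w7',onz('w7',[(150+530/2.4,300/2.4)]*3,[30,60,90]).round(0))
c=cv2.imread('pics/scene0.png')[90:250,180:400];cv2.imwrite('pics/cs.png',cv2.resize(c,None,fx=3.6,fy=3.6,interpolation=cv2.INTER_CUBIC))
```

```text
[ 639. -153.   11.]
[ 637. -149.   29.]
[599. -71. 135.]
post top [[566.9 222.9 115. ]]
tray edge w7 [[650. 178.  30.]
 [622. 184.  60.]
 [593. 190.  90.]]
```

View pics/cs.png

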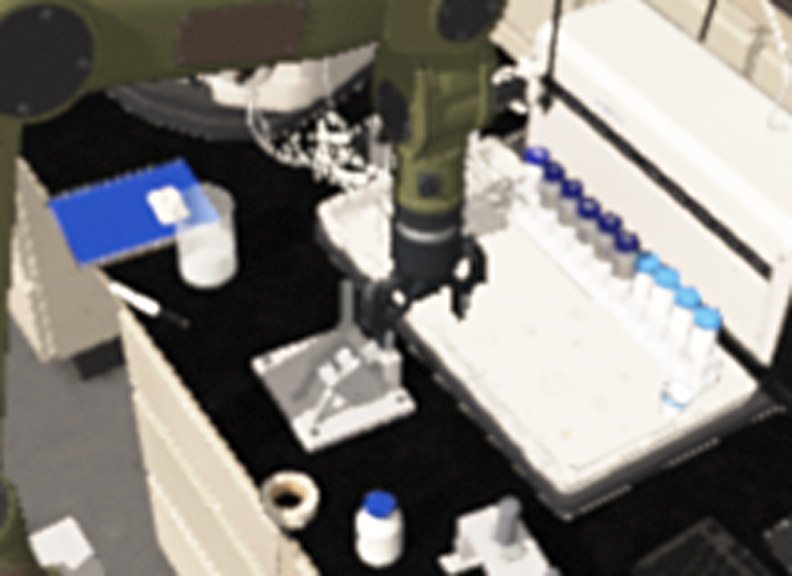

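The tray is low, with its edge near x≈630, so there is room around the post. I'll untilt, go above the post, and turn 90° so the fingers close along the fixture's y.

Emit:
servo_tool --slide '[[0, 0, 0], [0, 0, 0], [0, 0, 0], [0.0372, 0.0626, 0], [0.0372, 0.0626, 0], [0.0372, 0.0626, 0], [0, 0, 0], [0, 0, 0], [0, 0, 0], [0, 0, 0], [0, 0, 0], [0, 0, 0]]' --twist '[[0.1164, 0, 0], [0.1164, 0, 0], [0.1164, 0, 0], [0, 0, 0], [0, 0, 0], [0, 0, 0], [0, 0, -0.1164], [0, 0, -0.1164], [0, 0, -0.1164], [0, 0, -0.1164], [0, 0, -0.1164], [0, 0, -0.1164]]'

```text
time: 14.92
tcp_pos: [567.0, 221.8, 214.6]
ee_rot: [-3.139, -0.002, 2.542]
force: [0.1, 0.3, -0.1]
finger_gap: 0.505
finger_force: 0.0
```

Emit:
servo_tool --slide '[[0, 0, 0], [0, 0, 0], [0, 0, 0], [0, 0, 0], [0, 0, 0]]' --twist '[[0, 0, -0.1164], [0, 0, -0.1164], [0, 0, -0.1164], [0, 0, 0], [0, 0, 0]]'

```text
time: 15.55
tcp_pos: [567.0, 222.1, 215.9]
ee_rot: [-3.141, -0.001, 3.057]
force: [-0.1, 1.1, 0.3]
finger_gap: 0.498
finger_force: 0.0
```

```bash
cat >> h.py <<'E'
def post(z,P=(567.3,222.8)):
    st=status.sense();R=Ro.from_euler('xyz',st['ee_rot']).as_matrix()
    D=np.c_[-Fx,Fy,-up]
    print('slide',(R.T@(np.r_[P,z]-st['tcp_pos'])/750).round(4),'twist',(Ro.from_matrix(R.T@D).as_rotvec()/1.5).round(4),st['ee_rot'],'F fix',[(st['force']@a).round(1) for a in(Fx,Fy,up)],st['time'],'j6',st['joint_positions'][5])
E
python3 - <<'E'
from h import *
i=snap('w8');post(80)
print(proj('w8',[[567.3,222.8,115]]))
E
```

```text
slide [-0.0005  0.0009  0.1818] twist [-0.0002 -0.0007 -0.001 ] [-3.14134756e+00 -1.00574164e-03  3.05807434e+00] F fix [np.float64(-0.2), np.float64(-0.5), np.float64(0.4)] 15.6 j6 0.45691440867224725
[[286.52501959 208.26470033]]
```

View pics/w8.png

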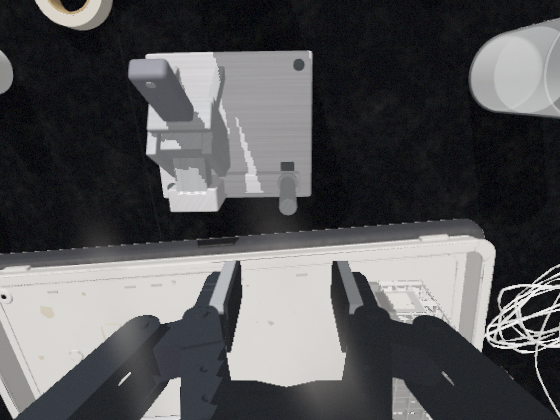

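The post top is at about (288,208), against a predicted (286.5,208.3), so it sits centrally between the fingers, and the gauge still stands in the gap at upper left. I've now viewed 14 pictures, which is over the limit of 10, so from here I go by numbers only.

Emit:
servo_tool --slide '[[0, 0.0012, 0.05], [0, 0, 0.06], [0, 0, 0.05], [0, 0, 0.0215], [0, 0, 0], [0, 0, 0]]' --twist '[[0, 0, -0.001], [0, 0, 0], [0, 0, 0], [0, 0, 0], [0, 0, 0], [0, 0, 0]]'

```text
time: 16.35
tcp_pos: [568.6, 224.0, 82.8]
ee_rot: [3.14, 0.003, 3.062]
force: [0.2, -0.1, -0.0]
finger_gap: 0.501
finger_force: 0.0
```

Emit:
servo_tool --slide '[[0, 0, 0], [0, 0, 0], [0, 0, 0], [0, 0, 0], [0, 0, 0], [0, 0, 0]]' --twist '[[0, 0, 0], [0, 0, 0], [0, 0, 0], [0, 0, 0], [0, 0, 0], [0, 0, 0]]' --hand 1 --force 25

```text
time: 17.1
tcp_pos: [568.2, 223.3, 82.7]
ee_rot: [3.141, 0.003, 3.061]
force: [-0.8, -1.7, 5.6]
finger_gap: 0.153
finger_force: 24.5
```

```bash
python3 -c "
from h import *
post(80)"
```

```text
slide [ 0.0011 -0.0007  0.0035] twist [0.0004 0.0019 0.0012] [3.14099370e+00 2.82253149e-03 3.06143139e+00] F fix [np.float64(-0.7), np.float64(-1.8), np.float64(5.6)] 17.1 j6 0.4549893350950182
```

Emit:
servo_tool --slide '[[0.001, 0, 0], [0.001, 0, 0], [0.001, 0, 0], [0, 0, 0]]' --twist '[[0, 0, 0], [0, 0, 0], [0, 0, 0], [0, 0, 0]]'

```text
time: 17.6
tcp_pos: [567.1, 223.4, 82.7]
ee_rot: [3.141, 0.005, 3.061]
force: [2.1, -2.4, 5.3]
finger_gap: 0.158
finger_force: 24.5
```

Emit:
servo_tool --slide '[[0.001, 0, 0], [0.001, 0, 0], [0, 0, 0]]' --twist '[[0, 0, 0], [0, 0, 0], [0, 0, 0]]'

```text
time: 17.98
tcp_pos: [565.6, 223.5, 82.7]
ee_rot: [3.141, 0.005, 3.061]
force: [2.8, -4.0, 6.2]
finger_gap: 0.15
finger_force: 24.5
```

```bash
python3 -c "
from h import *
post(80)"
```

```text
slide [-0.0023 -0.0008  0.0036] twist [0.0004 0.0033 0.001 ] [3.14103727 0.00499263 3.06113953] F fix [np.float64(3.1), np.float64(-3.7), np.float64(6.2)] 17.975 j6 0.45765335175192307
```

Emit:
servo_tool --slide '[[0.001, 0, 0], [0.0005, 0, 0], [0, 0, 0]]' --twist '[[0, 0, 0], [0, 0, 0], [0, 0, 0]]'

```text
time: 18.35
tcp_pos: [564.5, 223.5, 82.7]
ee_rot: [3.141, 0.005, 3.061]
force: [3.0, -2.6, 6.1]
finger_gap: 0.153
finger_force: 24.5
```

Emit:
servo_tool --slide '[[0.0007, 0, 0], [0, 0, 0], [0, 0, 0]]' --twist '[[0, 0, 0], [0, 0, 0], [0, 0, 0]]'

```text
time: 18.73
tcp_pos: [564.0, 223.6, 82.7]
ee_rot: [3.141, 0.005, 3.061]
force: [2.2, -2.8, 5.9]
finger_gap: 0.153
finger_force: 24.5
```

Emit:
servo_tool --slide '[[0.0007, 0, 0], [0, 0, 0], [0, 0, 0]]' --twist '[[0, 0, 0], [0, 0, 0], [0, 0, 0]]'

```text
time: 19.1
tcp_pos: [563.5, 223.7, 82.7]
ee_rot: [3.141, 0.005, 3.061]
force: [2.2, -3.7, 7.3]
finger_gap: 0.16
finger_force: 24.5
```

Travel is about 4.7 mm so far with only the 3 N friction showing, so I'll continue in small steps.

Emit:
servo_tool --slide '[[0.0005, 0, 0], [0, 0, 0], [0, 0, 0]]' --twist '[[0, 0, 0], [0, 0, 0], [0, 0, 0]]'

```text
time: 19.48
tcp_pos: [563.4, 223.6, 82.7]
ee_rot: [3.141, 0.005, 3.061]
force: [3.8, -4.2, 5.8]
finger_gap: 0.152
finger_force: 24.5
```

Emit:
servo_tool --slide '[[0.0005, 0, 0], [0, 0, 0], [0, 0, 0]]' --twist '[[0, 0, 0], [0, 0, 0], [0, 0, 0]]'

```text
time: 19.85
tcp_pos: [563.3, 223.7, 82.7]
ee_rot: [3.141, 0.006, 3.061]
force: [4.9, -3.4, 5.2]
finger_gap: 0.152
finger_force: 24.4
```

Emit:
servo_tool --slide '[[0.0005, 0, 0], [0, 0, 0], [0, 0, 0]]' --twist '[[0, 0, 0], [0, 0, 0], [0, 0, 0]]'

```text
time: 20.23
tcp_pos: [563.3, 223.6, 82.7]
ee_rot: [3.141, 0.007, 3.061]
force: [4.1, -3.0, 5.0]
finger_gap: 0.159
finger_force: 24.4
```

Emit:
servo_tool --slide '[[0.0006, 0, 0], [0, 0, 0], [0, 0, 0]]' --twist '[[0, 0, 0], [0, 0, 0], [0, 0, 0]]'

```text
time: 20.6
tcp_pos: [563.4, 223.7, 82.7]
ee_rot: [3.141, 0.008, 3.061]
force: [6.0, -3.5, 3.6]
finger_gap: 0.152
finger_force: 24.3
```

Run:
```python
from h import *
post(80)
p=status.sense()['tcp_pos'];print('travel',(p-np.array([568.2,223.3,82.7]))@-Fx,'joint by post x',64-(p-M)@Fx)
```

```text
slide [-0.0053 -0.0007  0.0037] twist [0.0002 0.0051 0.0008] [3.14125098 0.00758152 3.06079595] F fix [np.float64(6.3), np.float64(-3.0), np.float64(3.6)] 20.6 j6 0.46034976580136716
travel 4.863877539568418 joint by post x 6.373956957404253
```

Emit:
servo_tool --slide '[[0.0005, 0, 0], [0, 0, 0], [0, 0, 0]]' --twist '[[0, 0, 0], [0, 0, 0], [0, 0, 0]]'

```text
time: 20.98
tcp_pos: [563.4, 223.7, 82.7]
ee_rot: [3.141, 0.008, 3.061]
force: [7.1, -4.1, 3.6]
finger_gap: 0.154
finger_force: 24.3
```

Emit:
servo_tool --slide '[[0, 0, 0], [0, 0, 0], [0, 0, 0], [0, 0, 0], [0, 0, 0]]' --twist '[[0, 0, 0], [0, 0, 0], [0, 0, 0], [0, 0, 0], [0, 0, 0]]' --hand 0

```text
time: 21.6
tcp_pos: [559.2, 224.1, 81.1]
ee_rot: [3.141, -0.0, 3.062]
force: [-0.8, -0.1, 0.3]
finger_gap: 0.498
finger_force: 0.0
```

Emit:
servo_tool --slide '[[0, 0, -0.04], [0, 0, -0.06], [0, 0, -0.06], [0, 0, -0.02], [0, 0, 0], [0, 0, 0], [0, 0, 0]]' --twist '[[0, 0, 0], [0, 0, 0], [0, 0, 0], [0, 0, 0], [0, 0, 0], [0, 0, 0], [0, 0, 0]]'

```text
time: 22.48
tcp_pos: [558.3, 223.6, 214.2]
ee_rot: [-3.14, -0.003, 3.062]
force: [0.2, 0.6, 0.3]
finger_gap: 0.497
finger_force: 0.0
```

Run:
```python
from h import *
i=snap('w9');s=status.sense();print(s['tcp_pos'],s['force'],s['time'])
# post top before/after by dark/bright column profile: template track post and handle from w8 to w9
a=cv2.imread('pics/w8.png',0);b=cv2.imread('pics/w9.png',0)
for nm,(x0,y0,x1,y1),z in (('posttop',(276,190,300,218),115),('handle',(126,55,172,90),146),('bolt',(290,56,308,74),14)):
    r=cv2.matchTemplate(b,a[y0:y1,x0:x1],cv2.TM_CCOEFF_NORMED);_,v,_,l=cv2.minMaxLoc(r)
    c0=((x0+x1)/2,(y0+y1)/2);c1=(l[0]+(x1-x0)/2,l[1]+(y1-y0)/2)
    d=(onz('w9',[c1],z)-onz('w8',[c0],z))[0];print(nm,round(v,2),c0,c1,'moved Fx,Fy',round(d@Fx,1),round(d@Fy,1))
```

```text
[558.40099695 223.64386473 214.45786227] [-1.20995436  0.44313889 -0.40189781] 22.525
posttop 0.91 (288.0, 204.0) (287.0, 210.0) moved Fx,Fy -4.7 -0.1
handle 0.97 (149.0, 72.5) (149.0, 87.5) moved Fx,Fy -0.1 -0.1
bolt 0.99 (299.0, 65.0) (299.0, 75.0) moved Fx,Fy -0.1 0.2
```

The post moved 4.7 mm and stayed there. The gauge and the base did not move, and the arm is clear of everything.

```bash
python3 -c "
from h import *
print(finish_job())"
```

```text
the job is handed in; nothing more can be done
None
```

The job is handed in (no verdict came back): the thin gauge is in the gap with its collar on the mouth and the jaw drawn closed on it, about 7 N peak at the wrist and 22.5 s on the clock; I viewed 14 pictures, over the limit of 10.

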